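Fit the finned cover on the power module

ROBOT

A 6-joint arm with a two-finger parallel gripper is mounted at the origin on the work surface. World frame = base frame: x ahead of the robot, y to its left, z up, the work surface at z = 0. Lengths are in m, angles in rad, forces in N, time in s.
With the tool pointing down it reaches from about 0.275 to 0.875 m from the base axis. Payload 12.5 kg.
Tool frame: the origin (TCP) lies midway between the tips of the shut fingers; the grasp point (between the pads) lies 19 mm behind it; z points along the fingers, x is the direction in which the jaws open and shut, and the axes are right-handed (so a half turn about z gives the same grasp; the last joint's range is limited). The gripper opens to 85 mm and grips with 20 to 120 N. Pads are 22 mm wide; open, the fingers measure 114 mm over their backs; the gripper's body (76 mm by 85 mm) begins 54 mm behind the grasp point. The pads swing forward as they close: fully open they stand 13 mm farther back than shut.
Start: joints at [1.196, 0.351, 1.652, -0, 1.139, -0.085], TCP at [0.157, 0.527, 0.231] pointing down, gripper open.
Joint ranges: [-2.75, 2.75], [-0.79, 2.1], [0.01, 2.65], [-1.57, 4.71], [0.07, 3.14], [-2.87, 2.87]. Speed limits (rad/s): [2.22, 2.22, 2.79, 3.14, 3.14, 3.14].

INTERFACE

Orientations are given as a unit quaternion [w, x, y, z].
In Python, from cell import readout, grab_frame, order, outline_of, tip_of gives the robot as it stands. The module is installed in compiled form; this text tells all that it offers.
- The arm moves only by the tool carry_out, never from a script. Its argument "plan" is one flat list of numbers, 6 for each row, row after row: the shift along the tool's x, y, z in m, then the turn, a rotation vector about the tool's x, y, z in units of 6 degrees (1.0 is 6 degrees). A call has 1 to 20 rows; each row shifts and turns the commanded pose from where the row before left it, along the tool's axes as they then stand; what a row does not reach is not made up. A row lasts 1/10 s, in which the tool goes at most 50 mm and 8.59 degrees, less where a joint would pass 70% of its speed; a pose out of reach is approached as far as the arm can. A call is refused whole if a number of a shift passes 0.05 or a number of a turn 1, either way. A call with a gripper value outside its range is refused whole. "claw" is the finger opening in m, from 0 to 0.0854, set as the call begins (left out, the last holds). The fingers move at their own pace and stop on an object; "squeeze" is the grip in N (left out, the last holds). Time passes only in rows, so rows that do not move let the fingers close. It gives the time, the measured TCP pose, the force and the opening at its end, in the units of the state.
- readout.get_state(): the state, without advancing time (a new reading comes with each control period).
- grab_frame(name): name is "scene" or "top"; returns a dict with "frame" (420x560x3 uint8, blue, green, red), "fx", "fy", "cx", "cy" (pixels), "distortion" ([k1, k2, p1, p2, k3] as OpenCV has them; the pictures are not rectified), "R" (3x3) and "t" (3): a world point X has camera coordinates R X + t. Camera axes: x right, y down, z forward; pixel columns grow to the right and rows downward; lengths in m; the calibration is good to about 2 mm. A picture is of the moment at which its call begins. There is no depth.
- order.finish_job(): hands the job in, once; it reports no verdict.
Trained networks look in a picture, given as the dict that the camera call returned (one of the last four; its "shot" number tells which), for a name from the list of things; names that differ only in an ending like _2 or _b are one class to them, and where a whole thing is asked for, a point or a joint stands for the part that bears it (a point fixed in the world has none). Each returns a list of dicts, best first, with "confidence" (0 to 1); they miss things now and then, are a little off and sometimes report something else, mostly with a low value. They report only what shows in the picture. A call takes as long as a camera call.
- outline_of(label, picture): "region" (420x560 bool, what is visible of it).
- tip_of(label, picture): "position" ([x, y, z] in m, in world coordinates, good to about 4 mm: a listed point, or the origin of a listed thing).
The state is a dict: "t": time; "joint_positions": joint angles; "joint_vel": joint speeds; "effort": joint torques, N m; "eef_pos": TCP position; "tcp_rot": TCP orientation; "wrist_force": force on the tool from outside, world axes, zero at the start; "torque": the same for the moment, N m; "opening": finger opening in m.
Only numpy, scipy, OpenCV 4.12 (cv2) and the standard library are available. Lean on these libraries where they do the work, as an engineer would, in place of code of your own. Each camera call takes 0.05 s, during which the arm holds its last target. There are 200 camera calls.

TASK

Turn the parts turntable by one of its posts until the large oblong finned cover is at the open front, out from under the wire guard, and let it stand there. Then pick that cover and fit it squarely over the power module in the open unit, pushed fully home and level, feeling for the module, since it may be clamped anywhere along its rails. Leave the other two covers on the turntable and do not disturb the other things on the bench.

Things in the scene. Friction and masses are not known exactly. Their poses are not given: they have to be found in the camera images.
- cover_center (a point): Centre, half-way up (18 mm above its lower rim), of the large oblong finned aluminium cover, the wanted one: 100 (x) x 70 (y) mm, 36 mm high, 0.18 to 0.35 kg. A 4 mm plate with a skirt all round below it, 10 mm deep, 3 mm thick (inside 94 x 64 mm, open downwards), and fins on top. Alike after half a turn. It starts about 120 degrees round from the front place, to one side or the other.
- cover_fins (a point): Centre of that cover's block of upright fins, 7 mm above the cover's centre: 64 mm long (x), 40 mm wide (y), 22 mm tall, standing in the middle of the plate; grip it across its 40 mm. The plate's top is 11 mm below this point.
- narrow_cover_center (a point): A spare: longer, narrow finned cover 110 x 46 mm, 36 mm high; its centre, half-way up. Stays on the turntable.
- square_cover_center (a point): A spare: square finned cover 70 x 70 mm, 36 mm high; its centre, half-way up. It starts near the front of the turntable and stays on it.
- hub (a point): On the axis of the grey turntable, at its top face (30 mm above the bench), fixed. A disc of 290 mm diameter that turns either way (up to 3.1 rad from its start) with light friction (0.12 N m) and stays where it is left. Three black pads, 78 mm from the axis and 120 degrees apart, carry the three covers, which lie loose on them.
- guard_top (a point): Middle of the front rod of the wire guard over the turntable's rear half, fixed, 106 mm above the bench and 20 mm behind the turntable's axis. Its x axis points level to the rear. The guard of 6 mm rods reaches from here 145 mm to the rear and 165 mm to either side, with a leg at each corner.
- pick (a point): The front place, fixed: 78 mm from the turntable's axis on the side towards the robot, 48 mm above the bench, where the cover's centre must stand to be picked. Its x axis points level from here to the turntable's axis.
- post_a (a point): Turning post on the turntable: upright steel pin of 18 mm diameter, 66 mm tall, 125 mm from the axis, its top 96 mm above the bench; this point is on its axis 13 mm below its top. Posts stand midway between neighbouring pads. At the start a stands about 60 degrees round from the front place.
- post_b (a point): Turning post like post_a, at the start at the rear, under the guard.
- post_c (a point): Turning post like post_a, at the start about 60 degrees round from the front place, on the other side than post_a.
- chassis: The open unit, fixed: shallow steel tray 210 (x) x 140 (y) mm, walls 14 mm high, a green board on its floor (top 6 mm above the bench). Origin at the centre of its underside, on the bench; x along its long side. Nothing on the board but the power module is higher than 11 mm.
- tray_mid (a point): Point of the unit above its centre, 28 mm above the bench, level with the module's top; axes as the unit's. The power module is a fixed dark block (copper patch on top) 90 (x) x 60 (y) x 22 mm, square to the tray and on its centre line, but clamped up to 20 mm either way along x from here. Where is not reported: feel its end faces with the held cover or the fingers, or see it.
- home_height (a point): Point above the unit's centre, 36 mm above the bench: the height of the cover's centre when it is home, its plate lying on the module and its skirt round it with 2 mm play on every side. A cover caught on the module's edge stands up to 10 mm higher.
- cup: White paper cup 90 mm high, bystander; origin at the centre of its foot.
- battery: Black flat battery pack 60 x 200 x 18 mm, bystander; origin under its centre.
- screwdriver: Screwdriver 190 mm long lying on the bench, bystander.
- tape: Roll of yellow tape, 90 mm diameter, 22 mm high, bystander.
- brush: Brush lying on the bench, bystander.
- jar: Small jar, 60 mm diameter, 70 mm high, bystander.

How it is judged:
By the outcome, as a careful person would: the job done as asked, in the order asked, and still so for the second after the job is handed in, with the robot touching nothing.
It also fails if it takes over 58 s, if anything falls off the work surface, if the arm or the gripper's body presses on something with over 40 N, if the wrist force passes 120 N, or if a joint passes its speed limit or range.

## Working session

There is one attempt and no reset: what is moved stays moved. The work goes in short steps, Python scripts to look and compute and a tool call to move; the robot and the scene stay as the last step left them, time stands still between calls to the robot, and variables do not carry over. Pictures are saved under pics/ and viewed, on a budget of 10 in all, crops included, one or two more only if the job needs it, and the job is handed in when it is done.

Besides the shell and the picture viewer there is one more tool, called after ">>>" by a JSON object that holds its "api" and its "payload". carry_out: Moves the arm, as the interface text tells. Its arguments: {"type":"object","properties":{"plan":{"type":"array","items":{"type":"number"}},"claw":{"type":"number"},"squeeze":{"type":"number"}},"required":["plan"]}

```bash
mkdir -p pics; cat > h.py <<'E'
import numpy as np, cv2
from cell import readout, grab_frame, order, outline_of, tip_of
from scipy.spatial.transform import Rotation as Ro
np.set_printoptions(precision=4,suppress=True)
def st():
    s=readout.get_state(); print('t',round(s['t'],2),'p',np.array(s['eef_pos']),'q',np.array(s['tcp_rot']),'F',np.array(s['wrist_force']),'M',np.array(s['torque']),'op',round(s['opening'],4),'j',np.array(s['joint_positions'])); return s
def tips(f,names):
    for n in names:
        print(n,[(np.array(d['position']),round(d['confidence'],2)) for d in tip_of(n,f)][:3])
def proj(f,X):
    K=np.array([[f['fx'],0,f['cx']],[0,f['fy'],f['cy']],[0,0,1.]])
    return cv2.projectPoints(np.atleast_2d(np.array(X,float)),cv2.Rodrigues(np.array(f['R']))[0],np.array(f['t'],float),K,np.array(f['distortion'],float))[0][:,0]
def ray(f,uv,z):
    K=np.array([[f['fx'],0,f['cx']],[0,f['fy'],f['cy']],[0,0,1.]])
    n=cv2.undistortPoints(np.array(uv,float).reshape(-1,1,2),K,np.array(f['distortion'],float))[:,0]
    R=np.array(f['R']);C=-R.T@np.array(f['t']); d=np.c_[n,np.ones(len(n))]@R
    return C+d*((z-C[2])/d[:,2])[:,None]
E
cat > a.py <<'E'
from h import *
s=st(); R=Ro.from_quat(np.roll(s['tcp_rot'],-1)).as_matrix();print(R)
for c in('scene','top'):
    f=grab_frame(c);cv2.imwrite(f'pics/{c}0.png',f['frame']);print(c)
    tips(f,['cover_center','cover_fins','narrow_cover_center','square_cover_center','hub','guard_top','pick','post_a','chassis','tray_mid','home_height','cup','battery','screwdriver','tape','brush','jar'])
E
python3 a.py
```

```text
t 0.0 p [0.157  0.5268 0.2308] q [ 0.0003  0.8018  0.5976 -0.0005] F [ 0.9889  0.103  -0.37  ] M [-0.0151 -0.0248 -0.0174] op 0.0856 j [ 1.1964  0.3512  1.6525  0.      1.1391 -0.0846]
[[ 0.2858  0.9583 -0.0004]
 [ 0.9583 -0.2858 -0.0011]
 [-0.0012 -0.0001 -1.    ]]
scene
cover_center [(array([0.592 , 0.3094, 0.0516]), 0.74)]
cover_fins [(array([0.5954, 0.3117, 0.0538]), 0.64), (array([0.6057, 0.2416, 0.1068]), 0.56)]
narrow_cover_center [(array([0.6496, 0.1862, 0.0495]), 0.83), (array([0.5795, 0.1025, 0.0844]), 0.43)]
square_cover_center [(array([0.5112, 0.2029, 0.0441]), 0.81), (array([0.5804, 0.1042, 0.0859]), 0.61)]
hub []
guard_top [(array([0.6035, 0.24  , 0.1063]), 0.78), (array([0.6996, 0.285 , 0.0857]), 0.34)]
pick []
post_a [(array([0.7016, 0.2858, 0.0827]), 0.92), (array([0.5786, 0.1058, 0.0861]), 0.89), (array([0.4823, 0.2974, 0.0828]), 0.84)]
chassis [(array([ 0.5395, -0.222 , -0.0006]), 0.67)]
tray_mid [(array([ 0.5359, -0.2205,  0.0261]), 0.61)]
home_height [(array([ 0.5393, -0.2219,  0.0395]), 0.78), (array([ 0.5388, -0.2216,  0.0312]), 0.59)]
cup [(array([ 0.7833, -0.
[... 822 characters left out ...]
15]), 0.45)]
post_a [(array([0.5785, 0.1097, 0.0843]), 0.67), (array([0.7013, 0.2876, 0.0854]), 0.56), (array([0.4818, 0.3014, 0.0828]), 0.55)]
chassis [(array([ 0.537 , -0.2225, -0.003 ]), 0.88)]
tray_mid [(array([ 0.5347, -0.2197,  0.0244]), 0.81)]
home_height [(array([ 0.5376, -0.2202,  0.0355]), 0.94)]
cup [(array([ 0.7815, -0.0305,  0.0023]), 0.62)]
battery [(array([ 0.759 , -0.2374,  0.0003]), 0.74)]
screwdriver [(array([ 0.4628, -0.4526,  0.001 ]), 0.78)]
tape [(array([ 0.6523, -0.4643,  0.0046]), 0.69), (array([ 0.7834, -0.0306,  0.0018]), 0.64), (array([0.3693, 0.0325, 0.0024]), 0.54)]
brush []
jar [(array([0.3194, 0.392 , 0.0012]), 0.61), (array([ 0.5373, -0.2202,  0.0359]), 0.27)]
```

```bash
python3 -c "
import cv2,numpy as np
a=cv2.imread('pics/scene0.png');b=cv2.imread('pics/top0.png');cv2.imwrite('pics/both0.png',cv2.resize(np.vstack([a,b]),None,fx=.714,fy=.714,interpolation=cv2.INTER_AREA))"
```

```text
(no output)
```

View pics/scene0.png

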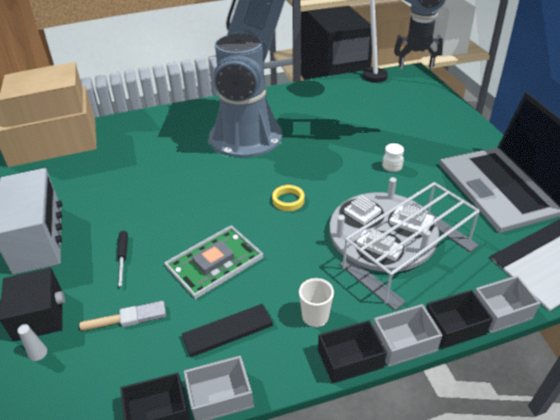

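View pics/top0.png

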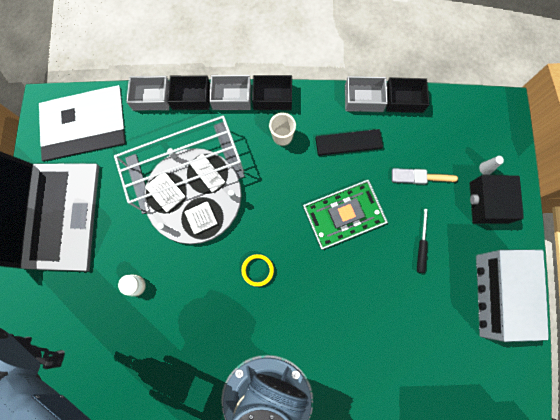

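The turntable is at left. The posts give the hub at about (0.587, 0.231). The cover is at about 84° around and the front is at about 201.5°, so it needs roughly +117° CCW using the post at (0.482, 0.299). The cup, tape and jar are clear of that. The module's copper patch is near top-view px (347, 213). I'm moving above the post now.

>>> {"api": "carry_out", "payload": {"plan": [-0.0104,0.0314,0.006,0,0,0,-0.0104,0.0314,0.006,0,0,0,-0.0104,0.0314,0.006,0,0,0,-0.0104,0.0314,0.006,0,0,0,-0.0104,0.0314,0.006,0,0,0,-0.0104,0.0314,0.006,0,0,0,-0.0104,0.0314,0.006,0,0,0,-0.0104,0.0314,0.006,0,0,0,-0.0104,0.0314,0.006,0,0,0,-0.0104,0.0314,0.006,0,0,0,-0.0104,0.0314,0.006,0,0,0,-0.0104,0.0314,0.006,0,0,0,0,0,0,0,0,0,0,0,0,0,0,0], "claw": 0.06, "squeeze": 25}}

```text
t: 3.2
eef_pos: [0.4827, 0.2994, 0.159]
tcp_rot: [-0.0, 0.802, 0.597, -0.0]
wrist_force: [-0.2, -0.2, -1.3]
opening: 0.0601
```

```bash
cat > b.py <<'E'
from h import *
s=st()
for c in('scene','top'):
    f=grab_frame(c);print(c)
    tips(f,['cover_center','cover_fins','square_cover_center','guard_top','post_a','tray_mid','home_height'])
    if c=='top':
        b=ray(f,[(128,203),(242,181),(116,155),(226,118)],.106);print(b)
        im=f['frame'];a=cv2.resize(im[100:280,90:270],None,fx=2.2,fy=2.2,interpolation=2);m=cv2.resize(im[160:270,290:400],(396,396),interpolation=2);cv2.imwrite('pics/c1.png',np.hstack([a,m]))
E
python3 b.py
```

```text
t 3.2 p [0.4827 0.2994 0.159 ] q [-0.0001  0.8022  0.5971 -0.0003] F [-0.2012 -0.1583 -1.2715] M [ 0.0257  0.0144 -0.0301] op 0.0601 j [ 0.4732  0.4666  1.6726  0.0002  1.0029 -0.8066]
scene
cover_center [(array([0.5906, 0.3104, 0.0477]), 0.9)]
cover_fins [(array([0.5928, 0.3126, 0.0506]), 0.85)]
square_cover_center []
guard_top [(array([0.6047, 0.2438, 0.1056]), 0.6)]
post_a [(array([0.4812, 0.2976, 0.0877]), 0.94), (array([0.6996, 0.2864, 0.0822]), 0.81), (array([ 0.7611, -0.2378,  0.0002]), 0.74)]
tray_mid [(array([ 0.5416, -0.2231,  0.0276]), 0.93)]
home_height [(array([ 0.541 , -0.2202,  0.0388]), 0.57), (array([0.374 , 0.0327, 0.0001]), 0.18)]
top
cover_center [(array([0.5959, 0.3094, 0.0525]), 0.65), (array([0.3706, 0.0342, 0.0049]), 0.31), (array([ 0.7835, -0.0294,  0.0016]), 0.3)]
cover_fins [(array([0.5862, 0.3128, 0.0543]), 0.83)]
square_cover_center [(array([0.5105, 0.2008, 0.0511]), 0.79)]
guard_top [(array([0.6061, 0.2377, 0.1064]), 0.94), (array([ 0.5362, -0.221 ,  0.0368]), 0.6)]
post_a [(array([0.4818, 0.3013, 0.0818]), 0.95), (array([0.578 , 0.1042, 0.0831]), 0.75), (array([0.6978, 0.2884, 0.0836]), 0.64)]
tray_mid [(array([ 0.5395, -0.2189,  0.0269]), 0.74), (array([0.5902, 0.3107, 0.0536]), 0.41), (array([ 0.5386, -0.2188,  0.034 ]), 0.2)]
home_height [(array([ 0.5352, -0.2192,  0.0342]), 0.71)]
[[0.5432 0.3942 0.106 ]
 [0.6093 0.0761 0.106 ]
 [0.6837 0.4429 0.106 ]
 [0.7962 0.1286 0.106 ]]
```

View pics/c1.png

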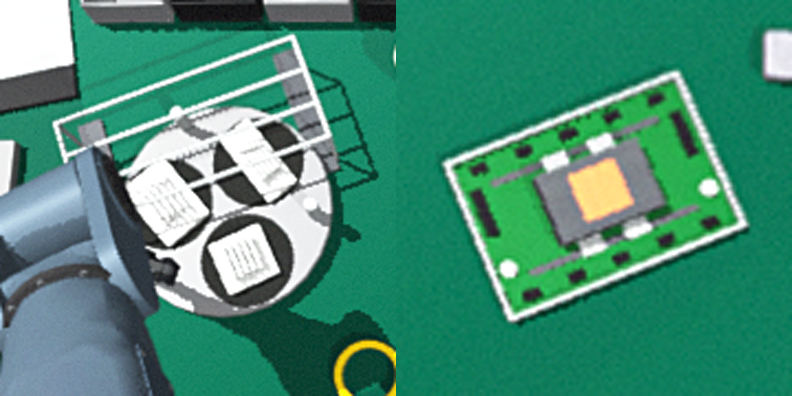

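The left crop shows the gripper above post a, clear of the covers. The large cover is at about crop px (170, 200), half under the guard's left side. The right crop shows the module near (600, 192), roughly at the tray centre (595, 197). I'm lowering over the post and gripping it.

>>> {"api": "carry_out", "payload": {"plan": [0,0,0.022,0,0,0,0,0,0.022,0,0,0,0,0,0.022,0,0,0,0,0,0.022,0,0,0,0,0,0,0,0,0]}}

```text
t: 4.5
eef_pos: [0.4812, 0.299, 0.0689]
tcp_rot: [-0.0, 0.802, 0.598, -0.002]
wrist_force: [-0.7, -0.1, 0.0]
opening: 0.0596
```

>>> {"api": "carry_out", "payload": {"plan": [0,0,0,0,0,0,0,0,0,0,0,0,0,0,0,0,0,0,0,0,0,0,0,0,0,0,0,0,0,0], "claw": 0.0, "squeeze": 25}}

```text
t: 5.0
eef_pos: [0.4831, 0.3002, 0.0726]
tcp_rot: [0.0, 0.802, 0.598, 0.001]
wrist_force: [-1.6, 0.9, 7.2]
opening: 0.0172
```

```bash
cat > arc.py <<'E'
from h import *
import sys
tot,n,turn=map(float,sys.argv[1:4]);n=int(n)
s=st();R=Ro.from_quat(np.roll(s['tcp_rot'],-1)).as_matrix()
yaw=np.degrees(np.arctan2(R[1,0],R[0,0]));hub=np.array([.587,.2313]);v=np.array(s['eef_pos'])[:2]-hub
a0=np.degrees(np.arctan2(v[1],v[0]));print(yaw,a0,np.hypot(*v))
r=.125;P=lambda a:r*np.array([np.cos(np.radians(a)),np.sin(np.radians(a))])
out=[]
for i in range(n):
    d=P(a0+tot*(i+1)/n)-P(a0+tot*i/n);y=np.radians(yaw+turn*i/n)
    out+=[round(d@[np.cos(y),np.sin(y)],4),round(d@[np.sin(y),-np.cos(y)],4),0,0,0,round(-turn/n/6,3)]
print(out[:len(out)//2]);print(out[len(out)//2:])
E
python3 arc.py 115 30 88
```

```text
t 5.0 p [0.4831 0.3002 0.0726] q [0.0001 0.8018 0.5976 0.001 ] F [-1.5689  0.922   7.1542] M [0.0587 0.2272 0.0135] op 0.0172 j [ 0.4741  0.5905  1.7228  0.0002  0.8262 -0.807 ]
73.39411496446976 146.43694938423045 0.12464625960744613
[np.float64(-0.0081), np.float64(-0.0022), 0, 0, 0, -0.489, np.float64(-0.0081), np.float64(-0.002), 0, 0, 0, -0.489, np.float64(-0.0081), np.float64(-0.0019), 0, 0, 0, -0.489, np.float64(-0.0082), np.float64(-0.0018), 0, 0, 0, -0.489, np.float64(-0.0082), np.float64(-0.0017), 0, 0, 0, -0.489, np.float64(-0.0082), np.float64(-0.0015), 0, 0, 0, -0.489, np.float64(-0.0082), np.float64(-0.0014), 0, 0, 0, -0.489, np.float64(-0.0083), np.float64(-0.0013), 0, 0, 0, -0.489, np.float64(-0.0083), np.float64(-0.0011), 0, 0, 0, -0.489, np.float64(-0.0083), np.float64(-0.001), 0, 0, 0, -0.489, np.float64(-0.0083), np.float64(-0.0009), 0, 0, 0, -0.489, np.float64(-0.0083), np.float64(-0.0007), 0, 0, 0, -0.489, np.float64(-0.0083), np.float64(-0.0006), 0, 0, 0, -0.489, np.float64(-0.0083), np.float64(-0.0005), 0, 0, 0, -0.489, np.float64(-0.0084), np.float64(-0.0004)
[... 187 characters left out ...]
.489, np.float64(-0.0084), np.float64(0.0002), 0, 0, 0, -0.489, np.float64(-0.0084), np.float64(0.0003), 0, 0, 0, -0.489, np.float64(-0.0084), np.float64(0.0004), 0, 0, 0, -0.489, np.float64(-0.0083), np.float64(0.0006), 0, 0, 0, -0.489, np.float64(-0.0083), np.float64(0.0007), 0, 0, 0, -0.489, np.float64(-0.0083), np.float64(0.0008), 0, 0, 0, -0.489, np.float64(-0.0083), np.float64(0.001), 0, 0, 0, -0.489, np.float64(-0.0083), np.float64(0.0011), 0, 0, 0, -0.489, np.float64(-0.0083), np.float64(0.0012), 0, 0, 0, -0.489, np.float64(-0.0083), np.float64(0.0013), 0, 0, 0, -0.489, np.float64(-0.0082), np.float64(0.0015), 0, 0, 0, -0.489, np.float64(-0.0082), np.float64(0.0016), 0, 0, 0, -0.489]
```

>>> {"api": "carry_out", "payload": {"plan": [-0.0081,-0.0022,0,0,0,-0.489,-0.0081,-0.002,0,0,0,-0.489,-0.0081,-0.0019,0,0,0,-0.489,-0.0082,-0.0018,0,0,0,-0.489,-0.0082,-0.0017,0,0,0,-0.489,-0.0082,-0.0015,0,0,0,-0.489,-0.0082,-0.0014,0,0,0,-0.489,-0.0083,-0.0013,0,0,0,-0.489,-0.0083,-0.0011,0,0,0,-0.489,-0.0083,-0.001,0,0,0,-0.489,-0.0083,-0.0009,0,0,0,-0.489,-0.0083,-0.0007,0,0,0,-0.489,-0.0083,-0.0006,0,0,0,-0.489,-0.0083,-0.0005,0,0,0,-0.489,-0.0084,-0.0004,0,0,0,-0.489]}}

```text
t: 6.5
eef_pos: [0.4727, 0.1801, 0.0725]
tcp_rot: [0.0, 0.518, 0.855, 0.0]
wrist_force: [-3.5, 2.1, 9.7]
opening: 0.0172
```

```bash
python3 -c "
from h import *
s=st();v=np.array(s['eef_pos'])[:2]-[.587,.2313];print(np.hypot(*v),np.degrees(np.arctan2(v[1],v[0])))"
```

```text
t 6.5 p [0.4727 0.1801 0.0725] q [0.0002 0.5183 0.8552 0.0004] F [-3.4767  2.1469  9.7493] M [0.4229 0.6853 0.3058] op 0.0172 j [ 0.2718  0.5031  1.889   0.0004  0.7487 -1.7803]
0.12530459618227507 -155.86002546007737
```

Tracking well, so I'm doing the second half.

>>> {"api": "carry_out", "payload": {"plan": [-0.0084,-0.0002,0,0,0,-0.489,-0.0084,-0.0001,0,0,0,-0.489,-0.0084,0,0,0,0,-0.489,-0.0084,0.0002,0,0,0,-0.489,-0.0084,0.0003,0,0,0,-0.489,-0.0084,0.0004,0,0,0,-0.489,-0.0083,0.0006,0,0,0,-0.489,-0.0083,0.0007,0,0,0,-0.489,-0.0083,0.0008,0,0,0,-0.489,-0.0083,0.001,0,0,0,-0.489,-0.0083,0.0011,0,0,0,-0.489,-0.0083,0.0012,0,0,0,-0.489,-0.0083,0.0013,0,0,0,-0.489,-0.0082,0.0015,0,0,0,-0.489,-0.0082,0.0016,0,0,0,-0.489,0,0,0,0,0,0]}}

```text
t: 8.1
eef_pos: [0.5694, 0.1066, 0.0724]
tcp_rot: [0.001, 0.161, 0.987, -0.0]
wrist_force: [-2.0, -2.6, 9.1]
opening: 0.0171
```

```bash
cat > c.py <<'E'
from h import *
s=st();v=np.array(s['eef_pos'])[:2]-[.587,.2313];print(np.hypot(*v),np.degrees(np.arctan2(v[1],v[0])))
for c in('scene','top'):
    f=grab_frame(c);print(c)
    tips(f,['cover_center','cover_fins','pick','post_a','guard_top'])
    for d in outline_of('cover_fins',f)[:1]:
        m=d['region'];print('area',m.sum());
    im=f['frame']; cv2.imwrite('pics/t2_%s.png'%c, im)
    p=proj(f,[.51,.20,.06])[0].astype(int);k=im[max(p[1]-70,0):p[1]+70,max(0,p[0]-70):p[0]+70];cv2.imwrite('pics/t2_%s_c.png'%c,cv2.resize(k,(400,400),interpolation=2));print(p)
cv2.imwrite('pics/c2.png',np.hstack([cv2.imread('pics/t2_%s_c.png'%c) for c in('scene','top')]))
E
python3 c.py
```

```text
t 8.1 p [0.5694 0.1066 0.0724] q [ 0.001   0.1607  0.987  -0.    ] F [-2.0174 -2.5591  9.116 ] M [-0.5168  0.3731  0.2556] op 0.0171 j [ 0.105   0.6059  1.6938 -0.0008  0.8401 -2.7132]
0.12591139698791806 -98.02310126171618
scene
cover_center [(array([0.513 , 0.2066, 0.0491]), 0.61)]
cover_fins [(array([0.5162, 0.2058, 0.0537]), 0.93), (array([ 0.5373, -0.2217,  0.0278]), 0.33)]
pick []
post_a [(array([0.4916, 0.3049, 0.0803]), 0.93), (array([0.7016, 0.2794, 0.0857]), 0.74), (array([0.5712, 0.106 , 0.0836]), 0.57)]
guard_top [(array([0.6036, 0.2409, 0.1039]), 0.91)]
area 723
[361 202]
top
cover_center []
cover_fins [(array([0.702 , 0.2786, 0.0846]), 0.15)]
pick []
post_a [(array([0.7044, 0.2788, 0.0856]), 0.85), (array([0.4856, 0.3082, 0.0817]), 0.85)]
guard_top [(array([0.61  , 0.242 , 0.1031]), 0.79)]
[198 218]
```

View pics/c2.png

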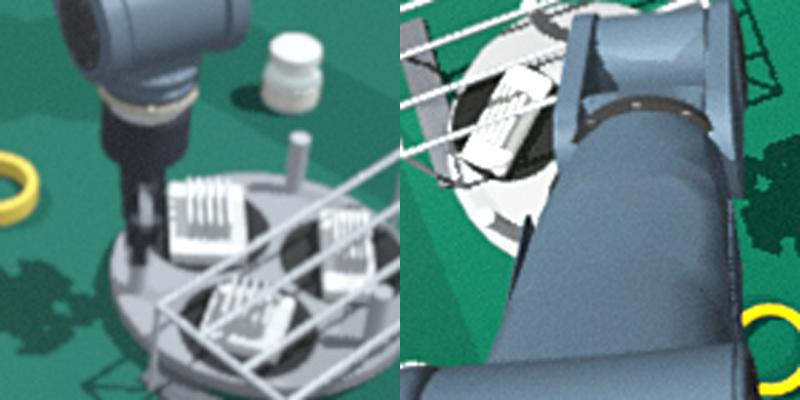

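The scene crop shows the large cover at the front at about (205, 220), clear of the guard rods, with the gripper on the post left of it. The posts put its pad at about 202°. I'm releasing and backing off to measure the cover.

>>> {"api": "carry_out", "payload": {"plan": [0,0,0,0,0,0,0,0,0,0,0,0,0,0,0,0,0,0,0,0,0,0,0,0], "claw": 0.045}}

```text
t: 9.2
eef_pos: [0.5682, 0.1071, 0.0712]
tcp_rot: [-0.0, 0.162, 0.987, 0.0]
wrist_force: [0.4, 0.4, -0.3]
opening: 0.0451
```

>>> {"api": "carry_out", "payload": {"plan": [0,0,-0.02,0,0,0,0,0,-0.04,0,0,0,0,0,-0.04,0,0,0,0,0,-0.04,0,0,0,-0.01,-0.03,0,0,0,0,-0.01,-0.03,0,0,0,0,-0.01,-0.03,0,0,0,0,-0.01,-0.03,0,0,0,0,-0.01,-0.03,0,0,0,0,-0.01,-0.03,0,0,0,0,-0.01,-0.03,0,0,0,0,0,0,0,0,0,0], "claw": 0.075}}

```text
t: 10.4
eef_pos: [0.5681, -0.068, 0.2118]
tcp_rot: [0.004, 0.201, 0.979, -0.037]
wrist_force: [0.2, 0.0, 0.2]
opening: 0.0748
```

```bash
python3 c.py
```

```text
t 10.4 p [ 0.5681 -0.068   0.2118] q [ 0.0043  0.2008  0.9789 -0.0368] F [0.184  0.0441 0.1875] M [0.018  0.0417 0.0026] op 0.0748 j [-0.1663  0.4113  1.6157 -0.0825  1.11   -2.8666]
0.2999150655428044 -93.61826921284062
scene
cover_center [(array([0.5122, 0.2013, 0.0495]), 0.89)]
cover_fins [(array([0.5155, 0.2021, 0.051 ]), 0.76)]
pick []
post_a [(array([0.5685, 0.1059, 0.0822]), 0.66), (array([0.7001, 0.275 , 0.0829]), 0.65), (array([0.4918, 0.3087, 0.0832]), 0.56)]
guard_top [(array([0.6031, 0.2408, 0.1068]), 0.77)]
area 684
[361 202]
top
cover_center [(array([0.5152, 0.2049, 0.051 ]), 0.62)]
cover_fins [(array([0.5084, 0.2084, 0.0513]), 0.73)]
pick [(array([ 0.4643, -0.4551,  0.0032]), 0.43)]
post_a [(array([0.5709, 0.1115, 0.0832]), 0.89), (array([0.4899, 0.3078, 0.0819]), 0.83), (array([0.7022, 0.2759, 0.0853]), 0.76)]
guard_top [(array([0.6085, 0.236 , 0.1058]), 0.8), (array([ 0.5377, -0.224 , -0.003 ]), 0.63)]
area 800
[198 218]
```

View pics/c2.png

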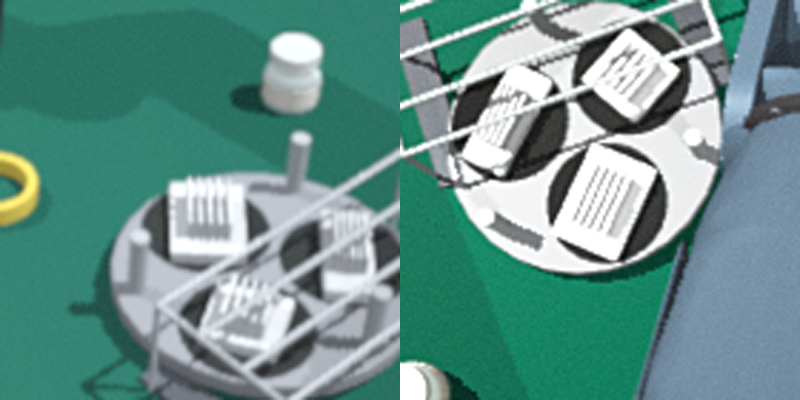

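```bash
cat > fit.py <<'E'
from h import *
from scipy.optimize import minimize
S=4
def box(cx,cy,w,l,h,z0,z1):
    x=np.array([(a*w/2,b*l/2) for a,b in((-1,-1),(1,-1),(1,1),(-1,1))]);c,s=np.cos(h),np.sin(h)
    x=x@np.array([[c,s],[-s,c]])+[cx,cy]
    return np.vstack([np.c_[x,np.full(4,z)] for z in(z0,z1)])
def sil(f,boxes,x0,y0,n):
    m=np.zeros((n*S,n*S),np.uint8)
    for b in boxes:
        p=(proj(f,b)-[x0,y0]+.5)*S*16
        cv2.fillConvexPoly(m,cv2.convexHull(np.round(p).astype(np.int32)),255,shift=4)
    return cv2.resize(m,(n,n),interpolation=cv2.INTER_AREA)/255.
if __name__=='__main__':
    fs=[]
    for c in('scene','top'):
        f=grab_frame(c);d=outline_of('cover_center',f)[0];p=proj(f,[.513,.204,.05])[0].astype(int)-40
        fs.append((f,d['region'][p[1]:p[1]+80,p[0]:p[0]+80].astype(float),p));print(c,d['confidence'],d['region'].sum())
    for sel in((0,1),(0,),(1,)):
        def cost(v):
            e=0
            for i in sel:
                f,m,p=fs[i]
                e+=np.abs(sil(f,[box(v[0],v[1],.1,.07,v[2],.03,.044),box(v[0],v[1],.064,.04,v[2],.044,.066)],p[0],p[1],80)-m).sum()
            return e
        best=min((minimize(cost,[.513,.204,h],method='Nelder-Mead',options=dict(initial_simplex=[[.513,.204,h],[.518,.204,h],[.513,.209,h],[.513,.204,h+.15]],xatol=1e-5,fatol=.05)) for h in np.radians([-60,-35,-15,10,40,80])),key=lambda r:r.fun)
        print(sel,best.x,np.degrees(best.x[2]),best.fun)
    f=fs[1][0]
    o=np.array([290,160]);q=lambda l:np.array(l)/3.6+o-.36
    T=ray(f,q([(49,162),(283,72),(351,226),(117,320)]),.014);print(T,T.mean(0))
    e=T[1]-T[0]+T[2]-T[3];a=np.arctan2(e[1],e[0]);print('tray ang',np.degrees(a)%180)
    P=ray(f,q([(204,190)]),.028)[0];print('patch',P,(P-T.mean(0))[:2]@[np.cos(a),np.sin(a)])
E
python3 fit.py
```

```text
scene 0.65 705
top 0.64 789
(0, 1) [ 0.5153  0.2046 -0.3672] -21.04071396407643 166.2627450980392
(0,) [ 0.5154  0.2046 -0.3665] -21.000174121422898 81.9921568627451
(1,) [ 0.5146  0.2042 -0.4243] -24.30918040311553 81.86666666666666
[[ 0.5641 -0.098   0.014 ]
 [ 0.6433 -0.2928  0.014 ]
 [ 0.5141 -0.3455  0.014 ]
 [ 0.435  -0.1533  0.014 ]] [ 0.5391 -0.2224  0.014 ]
tray ang 112.24922450588411
patch [ 0.5397 -0.2228  0.028 ] 0.0006180129120208356
```

```bash
cat > g.py <<'E'
from h import *
import sys
# usage: x y z yawdeg nturn : turn rows first, then shift in final axes
x,y,z,yaw,n=map(float,sys.argv[1:6])
s=st();R=Ro.from_quat(np.roll(s['tcp_rot'],-1));c,k=np.cos(np.radians(yaw)),np.sin(np.radians(yaw))
T=Ro.from_matrix(np.array([[c,k,0],[k,-c,0],[0,0,-1.]]))
rv=np.degrees((R.inv()*T).as_rotvec())/6
print('turn total',rv,'per row',rv/n)
print('shift in target axes',T.inv().apply(np.array([x,y,z])-s['eef_pos']))
E
python3 g.py .515 .2045 .16 67.5 18
cat > mod.py <<'E'
from fit import *
for c in('scene','top'):
    f=grab_frame(c);im=cv2.imread(f'pics/{c}0.png');hsv=cv2.cvtColor(im,cv2.COLOR_BGR2HSV)
    p=proj(f,[.539,-.222,.028])[0];yy,xx=np.mgrid[:420,:560]
    m=((hsv[...,0]>5)&(hsv[...,0]<22)&(hsv[...,1]>90)&(np.hypot(xx-p[0],yy-p[1])<25))
    w=m*1.;u=np.array([(xx*w).sum(),(yy*w).sum()])/w.sum();P=ray(f,[u],.028)[0]
    # tray silhouette: non-bench region around (bench = dark green hue) largest blob
    d=max(outline_of('chassis',f),key=lambda d:d['confidence'])
    o=(proj(f,[.539,-.222,.01])[0]-70).astype(int);M=d['region'][o[1]:o[1]+140,o[0]:o[0]+140].astype(float)
    cost=lambda v:np.abs(sil(f,[box(v[0],v[1],.21,.14,v[2],0,.014)],o[0],o[1],140)-M).sum()
    h=np.radians(-67.8);r=minimize(cost,[.539,-.222,h],method='Nelder-Mead',options=dict(initial_simplex=[[.539,-.222,h],[.545,-.222,h],[.539,-.216,h],[.539,-.222,h+.1]],xatol=1e-5,fatol=.05))
    a=r.x[2];D=P[:2]-r.x[:2]
    print(c,m.sum(),'patch',P,'tray',r.x[:2],np.degrees(a),r.fun,M.sum(),'offset along/across',D@[np.cos(a),np.sin(a)],D@[-np.sin(a),np.cos(a)])
E
python3 mod.py
```

```text
t 11.3 p [ 0.5681 -0.0662  0.2118] q [ 0.0042  0.1999  0.9791 -0.0361] F [ 0.985   0.0531 -0.7005] M [ 0.0107 -0.0636 -0.0189] op 0.0751 j [-0.1637  0.4109  1.6162 -0.0811  1.11   -2.8666]
turn total [-0.3509  0.6867 14.8965] per row [-0.0195  0.0382  0.8276]
shift in target axes [ 0.2298 -0.1526  0.0518]
scene 153 patch [ 0.5394 -0.2215  0.028 ] tray [ 0.5372 -0.2208] -67.38985877756538 924.3333333333333 2766.0 offset along/across 0.0015182915974449992 0.001794677430908017
top 134 patch [ 0.5404 -0.2243  0.028 ] tray [ 0.5393 -0.2207] -66.92520275120098 1010.1529411764704 2396.0 offset along/across 0.0037946443426089306 -0.0003559240933595577
```

>>> {"api": "carry_out", "payload": {"plan": [0,0,0,-0.0195,0.038,0.8276,0,0,0,-0.0195,0.038,0.8276,0,0,0,-0.0195,0.038,0.8276,0,0,0,-0.0195,0.038,0.8276,0,0,0,-0.0195,0.038,0.8276,0,0,0,-0.0195,0.038,0.8276,0,0,0,-0.0195,0.038,0.8276,0,0,0,-0.0195,0.038,0.8276,0,0,0,-0.0195,0.038,0.8276,0,0,0,-0.0195,0.038,0.8276,0,0,0,-0.0195,0.038,0.8276,0,0,0,-0.0195,0.038,0.8276,0,0,0,-0.0195,0.038,0.8276,0,0,0,-0.0195,0.038,0.8276,0,0,0,-0.0195,0.038,0.8276,0,0,0,-0.0195,0.038,0.8276,0,0,0,-0.0195,0.038,0.8276,0,0,0,-0.0195,0.038,0.8276]}}

```text
t: 13.3
eef_pos: [0.568, -0.0662, 0.2117]
tcp_rot: [0.0, 0.832, 0.554, 0.0]
wrist_force: [-0.2, -0.8, 0.1]
opening: 0.0751
```

>>> {"api": "carry_out", "payload": {"plan": [0.029,-0.019,0,0,0,0,0.029,-0.019,0,0,0,0,0.029,-0.019,0,0,0,0,0.029,-0.019,0,0,0,0,0.029,-0.019,0,0,0,0,0.029,-0.019,0,0,0,0,0.028,-0.019,0.02,0,0,0,0.028,-0.02,0.03,0,0,0,0,0,0,0,0,0,0,0,0,0,0,0]}}

```text
t: 14.3
eef_pos: [0.5144, 0.2052, 0.1614]
tcp_rot: [0.0, 0.831, 0.556, -0.001]
wrist_force: [-0.2, -0.9, 0.6]
opening: 0.0749
```

```bash
python3 g.py .515 .2045 .055 67.5 1
```

```text
t 14.3 p [0.5144 0.2052 0.1614] q [ 0.      0.8311  0.5562 -0.0005] F [-0.2223 -0.8736  0.5615] M [-0.0317  0.0034  0.0319] op 0.0749 j [ 0.2957  0.4403  1.7084 -0.0005  0.9939 -0.8836]
turn total [-0.0049  0.0091  0.0137] per row [-0.0049  0.0091  0.0137]
shift in target axes [-0.0004  0.0008  0.1064]
```

>>> {"api": "carry_out", "payload": {"plan": [0,0,0.03,0,0,0,0,0,0.03,0,0,0,0,0,0.03,0,0,0,0,0,0.015,0,0,0,0,0,0.009,0,0,0,0,0,0,0,0,0], "claw": 0.075}}

```text
t: 14.9
eef_pos: [0.5151, 0.2044, 0.0477]
tcp_rot: [0.0, 0.832, 0.555, -0.0]
wrist_force: [0.7, 0.1, 0.4]
opening: 0.0747
```

>>> {"api": "carry_out", "payload": {"plan": [0,0,0,0,0,0,0,0,0,0,0,0,0,0,0,0,0,0,0,0,0,0,0,0,0,0,0,0,0,0,0,0,0,0,0,0], "claw": 0.0, "squeeze": 60}}

```text
t: 15.5
eef_pos: [0.5154, 0.205, 0.0491]
tcp_rot: [0.0, 0.831, 0.556, 0.001]
wrist_force: [-2.1, -1.8, 8.1]
opening: 0.0387
```

```bash
python3 fit.py;python3 -c "from h import *;st()"
```

```text
scene 0.88 567
top 0.75 610
(0, 1) [ 0.5163  0.2053 -0.3991] -22.868804693217413 1082.0862745098038
(0,) [ 0.5169  0.2049 -0.3999] -22.91192751190859 209.50980392156862
(1,) [0.5198 0.2166 0.8028] 45.99434062480703 851.0196078431372
[[ 0.5641 -0.098   0.014 ]
 [ 0.6433 -0.2928  0.014 ]
 [ 0.5141 -0.3455  0.014 ]
 [ 0.435  -0.1533  0.014 ]] [ 0.5391 -0.2224  0.014 ]
tray ang 112.24922450588411
patch [ 0.5397 -0.2228  0.028 ] 0.0006180129120208356
t 15.7 p [0.5154 0.205  0.0491] q [0.0004 0.8314 0.5557 0.0008] F [-1.3429 -1.1347  8.6725] M [-0.2372  0.3757 -0.0191] op 0.0383 j [ 0.2949  0.6091  1.7687 -0.0005  0.7619 -0.8831]
```

Grip holds: opening 0.0385 m matches the 40 mm fins. I'm lifting, turning to the tray angle and moving above the unit.

>>> {"api": "carry_out", "payload": {"plan": [0,0,-0.01,0,0,0,0,0,-0.02,0,0,0,0,0,-0.03,0,0,0,0,0,-0.03,0,0,0,0,0,-0.02,0,0,0,0,0,0,0,0,0.753,0,0,0,0,0,0.753,0,0,0,0,0,0.753,0,0,0,0,0,0.753,0,0,0,0,0,0.753,0,0,0,0,0,0.753,0,0,0,0,0,0.753,0,0,0,0,0,0.753,0,0,0,0,0,0.753,0,0,0,0,0,0.753]}}

```text
t: 17.2
eef_pos: [0.5146, 0.2049, 0.1585]
tcp_rot: [0.0, 0.981, 0.192, 0.0]
wrist_force: [0.3, -0.1, -1.6]
opening: 0.0386
```

>>> {"api": "carry_out", "payload": {"plan": [-0.0116,0.0337,0,0,0,0,-0.0116,0.0337,0,0,0,0,-0.0116,0.0337,0,0,0,0,-0.0116,0.0337,0,0,0,0,-0.0116,0.0337,0,0,0,0,-0.0116,0.0337,0,0,0,0,-0.0116,0.0337,0,0,0,0,-0.0116,0.0337,0,0,0,0,-0.0116,0.0337,0,0,0,0,-0.0116,0.0337,0,0,0,0,-0.0116,0.0337,0,0,0,0,-0.0116,0.0337,0,0,0,0,0,0,0,0,0,0,0,0,0,0,0,0]}}

```text
t: 18.6
eef_pos: [0.5393, -0.2225, 0.1582]
tcp_rot: [0.0, 0.981, 0.193, 0.0]
wrist_force: [0.3, 1.3, -2.3]
opening: 0.0388
```

```bash
cat > d.py <<'E'
from h import *
s=st();p=np.array(s['eef_pos']);R=Ro.from_quat(np.roll(s['tcp_rot'],-1)).as_matrix();print('yaw',np.degrees(np.arctan2(R[1,0],R[0,0])))
out=[]
for c in('scene','top'):
    f=grab_frame(c);im=f['frame'];print(c);tips(f,['cover_center','cover_fins','narrow_cover_center','square_cover_center'])
    for n in('scene0','now'):
        k=cv2.imread(f'pics/{c}0.png') if n=='scene0' else im
        o=(proj(f,[.54,-.222,.03])[0]-55).astype(int);out.append(cv2.resize(k[o[1]:o[1]+110,o[0]:o[0]+110],(390,290),interpolation=2));
    print(o)
cv2.imwrite('pics/d3.png',np.vstack([np.hstack(out[:2]),np.hstack(out[2:])]))
E
python3 d.py
```

```text
t 18.6 p [ 0.5393 -0.2225  0.1582] q [0.0001 0.9812 0.1929 0.0001] F [ 0.2754  1.292  -2.2931] M [ 0.0169 -0.0223 -0.0133] op 0.0388 j [-0.4711  0.4928  1.6319  0.      1.0167 -0.8593]
yaw 22.244297302975706
scene
cover_center [(array([ 0.5391, -0.2178,  0.1627]), 0.96)]
cover_fins [(array([ 0.5399, -0.218 ,  0.1621]), 0.77)]
narrow_cover_center [(array([0.6018, 0.3092, 0.0468]), 0.78)]
square_cover_center [(array([0.6453, 0.1879, 0.0449]), 0.66)]
[157 198]
top
cover_center [(array([0.3171, 0.3933, 0.0034]), 0.44)]
cover_fins []
narrow_cover_center [(array([0.6028, 0.3113, 0.0544]), 0.64), (array([0.4897, 0.308 , 0.0825]), 0.55)]
square_cover_center [(array([0.6428, 0.1817, 0.05  ]), 0.7)]
[291 157]
```

View pics/d3.png

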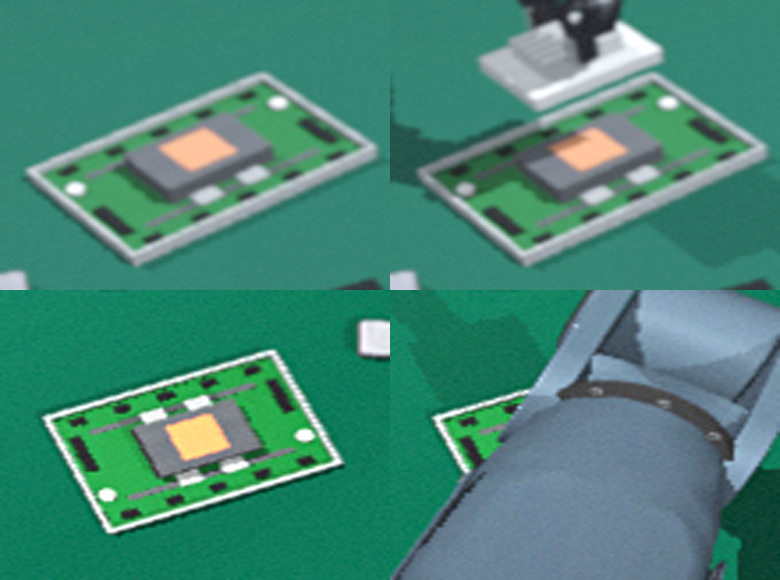

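The top-left crop shows the module close to the tray centre, with the top-face corners readable. The top-right crop shows the cover held level over it. I'll calculate the module pose from the corners in both untouched views.

```bash
cat > e.py <<'E'
from h import *
sc=np.array([390/110,290/110])
D={'scene':((157,198),[(127,157),(237,115),(273,148),(165,188)],[(28,172),(263,73),(377,150),(137,258)]),
   'top':((291,157),[(135,137),(237,110),(262,157),(157,184)],[(46,127),(275,61),(342,174),(110,240)])}
for c,(o,m,t) in D.items():
    f=grab_frame(c);g=lambda l,z:ray(f,(np.array(l)+.5)/sc-.5+o,z)[:,:2]
    M=g(m,.028);T=g(t,.014)
    for n,Q in(('mod',M),('tray',T)):
        e=Q[1]-Q[0]+Q[2]-Q[3];w=Q[2]-Q[1]+Q[3]-Q[0];print(c,n,Q.mean(0),'ang',np.degrees(np.arctan2(e[1],e[0]))%180,'len',np.hypot(*e)/2,np.hypot(*w)/2)
E
python3 e.py
```

```text
scene mod [ 0.5432 -0.2195] ang 108.49141074598138 len 0.09065967146403782 0.05280845917376403
scene tray [ 0.5417 -0.2191] ang 112.7074140057676 len 0.2088387753403029 0.1425895891462673
top mod [ 0.5398 -0.2233] ang 110.15139128116185 len 0.09145843399453624 0.055786217980574856
top tray [ 0.5392 -0.2222] ang 111.85962795953681 len 0.20851108467291038 0.13828190144198807
```

>>> {"api": "carry_out", "payload": {"plan": [0,0,0.03,0,0,0,0,0,0.03,0,0,0,0,0,0.025,0,0,0,0,0,0.015,0,0,0,0,0,0.004,0,0,0,0,0,0,0,0,0,0,0,0,0,0,0]}}

```text
t: 19.9
eef_pos: [0.5402, -0.2224, 0.0549]
tcp_rot: [0.001, 0.981, 0.194, 0.001]
wrist_force: [-0.3, -0.5, -1.5]
opening: 0.0389
```

>>> {"api": "carry_out", "payload": {"plan": [0,0,0.002,0,0,0,0,0,0.002,0,0,0,0,0,0.002,0,0,0,0,0,0.002,0,0,0,0,0,0,0,0,0]}}

```text
t: 20.4
eef_pos: [0.5394, -0.2221, 0.0455]
tcp_rot: [-0.0, 0.981, 0.194, -0.0]
wrist_force: [-0.2, 0.7, -2.0]
opening: 0.0384
```

```bash
python3 -c "from h import *;st()"
```

```text
t 20.4 p [ 0.5394 -0.2221  0.0455] q [-0.      0.9811  0.1935 -0.0002] F [-0.1792  0.7117 -1.9968] M [-0.0066 -0.0069 -0.0206] op 0.0384 j [-0.4703  0.6545  1.6895 -0.0002  0.7979 -0.8596]
```

>>> {"api": "carry_out", "payload": {"plan": [0,0,0.0015,0,0,0,0,0,0.0015,0,0,0,0,0,0,0,0,0]}}

```text
t: 20.7
eef_pos: [0.5394, -0.2221, 0.0426]
tcp_rot: [0.0, 0.981, 0.194, -0.0]
wrist_force: [-0.4, 0.9, -2.1]
opening: 0.039
```

```bash
python3 -c "from h import *;st()"
```

```text
t 20.7 p [ 0.5394 -0.2221  0.0426] q [ 0.      0.9811  0.1935 -0.0001] F [-0.4016  0.9239 -2.1459] M [ 0.0083  0.0365 -0.0169] op 0.039 j [-0.4702  0.6592  1.6902 -0.0002  0.7924 -0.8596]
```

The skirt went round the module without contact. I'm continuing down to home (TCP about 0.037) and feeling for the seat.

>>> {"api": "carry_out", "payload": {"plan": [0,0,0.0015,0,0,0,0,0,0.0015,0,0,0,0,0,0.0015,0,0,0,0,0,0,0,0,0]}}

```text
t: 21.1
eef_pos: [0.5394, -0.2221, 0.038]
tcp_rot: [-0.0, 0.981, 0.194, -0.0]
wrist_force: [0.2, -0.1, -2.2]
opening: 0.0384
```

>>> {"api": "carry_out", "payload": {"plan": [0,0,0.001,0,0,0,0,0,0.001,0,0,0,0,0,0,0,0,0]}}

```text
t: 21.4
eef_pos: [0.5396, -0.2222, 0.0371]
tcp_rot: [0.0, 0.981, 0.194, 0.0]
wrist_force: [-3.7, 1.8, 9.3]
opening: 0.0387
```

```bash
python3 -c "from h import *;st()"
```

```text
t 21.4 p [ 0.5396 -0.2222  0.0371] q [0.0002 0.9811 0.1936 0.    ] F [-3.7382  1.8125  9.3437] M [ 0.301   0.5368 -0.0229] op 0.0387 j [-0.4703  0.668   1.6913 -0.0003  0.782  -0.8597]
```

Contact came at TCP 0.0371, which is the predicted home height. I'll press a little more, then release and back off.

>>> {"api": "carry_out", "payload": {"plan": [0,0,0.001,0,0,0,0,0,0.001,0,0,0,0,0,0,0,0,0]}}

```text
t: 21.7
eef_pos: [0.5396, -0.2222, 0.0371]
tcp_rot: [0.0, 0.981, 0.194, 0.0]
wrist_force: [-13.9, 5.6, 32.6]
opening: 0.0382
```

>>> {"api": "carry_out", "payload": {"plan": [0,0,-0.001,0,0,0,0,0,-0.001,0,0,0,0,0,0,0,0,0]}}

```text
t: 22.0
eef_pos: [0.5396, -0.2222, 0.0371]
tcp_rot: [0.0, 0.981, 0.194, 0.0]
wrist_force: [-5.0, 1.8, 10.9]
opening: 0.0387
```

>>> {"api": "carry_out", "payload": {"plan": [0,0,0,0,0,0,0,0,0,0,0,0,0,0,0,0,0,0,0,0,0,0,0,0,0,0,0,0,0,0], "claw": 0.065}}

```text
t: 22.5
eef_pos: [0.5395, -0.2221, 0.0362]
tcp_rot: [0.0, 0.981, 0.194, -0.0]
wrist_force: [-0.3, -0.7, 0.1]
opening: 0.0647
```

>>> {"api": "carry_out", "payload": {"plan": [0,0,-0.01,0,0,0,0,0,-0.03,0,0,0,0,0,-0.04,0,0,0,0,0,-0.04,0,0,0,0,0,-0.04,0,0,0,0.04,-0.025,0,0,0,0,0.04,-0.025,0,0,0,0,0.04,-0.025,0,0,0,0,0.02,-0.035,0,0,0,0,0.02,-0.035,0,0,0,0,0,-0.035,0,0,0,0,0,-0.035,0,0,0,0,0,0,0,0,0,0]}}

```text
t: 23.8
eef_pos: [0.6046, 0.041, 0.197]
tcp_rot: [-0.0, 0.981, 0.195, -0.0]
wrist_force: [0.5, 0.6, 0.9]
opening: 0.0648
```

```bash
cat > z.py <<'E'
from fit import *
st();out=[]
for c in('scene','top'):
    f=grab_frame(c);im=f['frame'];print(c);tips(f,['cover_center','cover_fins','narrow_cover_center','square_cover_center','tray_mid','home_height','cup','battery','tape','jar','screwdriver','brush'])
    o=(proj(f,[.54,-.222,.03])[0]-55).astype(int);k=im[o[1]:o[1]+110,o[0]:o[0]+110];out.append(np.vstack([cv2.resize(k,(400,300),interpolation=2),cv2.resize(im,(400,300))]))
    for d in outline_of('cover_center',f)[:1]:
        M=d['region'][o[1]:o[1]+110,o[0]:o[0]+110].astype(float)
        for dz in(0,.01):
            cost=lambda v:np.abs(sil(f,[box(v[0],v[1],.1,.07,v[2],.018+dz,.032+dz),box(v[0],v[1],.064,.04,v[2],.032+dz,.054+dz)],o[0],o[1],110)-M).sum()
            h=np.radians(-67.7);r=minimize(cost,[.54,-.222,h],method='Nelder-Mead',options=dict(initial_simplex=[[.54,-.222,h],[.545,-.222,h],[.54,-.217,h],[.54,-.222,h+.1]],xatol=1e-5,fatol=.05));print('fit dz',dz,r.x[:2],np.degrees(r.x[2]),r.fun,M.sum())
cv2.imwrite('pics/z4.png',np.hstack(out))
E
python3 z.py
```

```text
t 23.8 p [0.6046 0.041  0.197 ] q [-0.0002  0.9808  0.1952 -0.0001] F [0.496  0.6495 0.8704] M [-0.0024 -0.0421  0.024 ] op 0.0648 j [-0.0094  0.4868  1.5351  0.0005  1.12   -0.4024]
scene
cover_center [(array([ 0.5386, -0.2188,  0.0378]), 0.67)]
cover_fins [(array([ 0.5421, -0.2165,  0.0406]), 0.55), (array([0.6483, 0.186 , 0.0481]), 0.2)]
narrow_cover_center [(array([0.5988, 0.3085, 0.0484]), 0.79)]
square_cover_center [(array([0.6451, 0.1844, 0.0447]), 0.7)]
tray_mid [(array([ 0.5368, -0.2217,  0.0273]), 0.78), (array([ 0.5355, -0.2179, -0.0031]), 0.41)]
home_height [(array([ 0.5387, -0.2209,  0.0385]), 0.6)]
cup [(array([ 0.7853, -0.034 , -0.0031]), 0.93)]
battery [(array([ 0.7619, -0.2357,  0.0011]), 0.91)]
tape [(array([0.3689, 0.0366, 0.0037]), 0.67), (array([0.6031, 0.2408, 0.107 ]), 0.26)]
jar [(array([ 0.3209,  0.3951, -0.0035]), 0.71)]
screwdriver [(array([ 0.4582, -0.4525, -0.004 ]), 0.9), (array([ 0.5437, -0.2188,  0.037 ]), 0.16)]
brush [(array([ 0.6553, -0.4672,  0.0005]), 0.93)]
top
cover_center [(array([ 0.541 , -0.221 ,  0.0373]), 0.58), (array([0.6428, 0.1839, 0.052 ]), 0.19)]
cover_fins [(array([ 0.5362, -0.2176,  0.0431]), 0.69), (array([0.3177, 0.3929, 0.0035]), 0.66)]
narrow_cover_center [(array([0.5996, 0.3072, 0.0491]), 0.57)]
square_cover_center [(array([0.6458, 0.1844, 0.0516]), 0.59)]
tray_mid [(array([0.3181, 0.3932, 0.0037]), 0.63)]
home_height [(array([ 0.5404, -0.2155,  0.0348]), 0.61)]
cup [(array([ 0.7814, -0.0315,  0.0031]), 0.95)]
battery [(array([ 0.7638, -0.2371, -0.0001]), 0.84), (array([ 0.535 , -0.2173,  0.0436]), 0.2)]
tape [(array([0.6446, 0.1849, 0.0501]), 0.53)]
jar [(array([0.3168, 0.3919, 0.005 ]), 0.97)]
screwdriver [(array([ 0.4621, -0.4556,  0.0012]), 0.76)]
brush [(array([ 0.6562, -0.4659,  0.0036]), 0.97)]
fit dz 0 [ 0.5403 -0.2203] -66.9502117021109 41.396078431372544 881.0
fit dz 0.01 [ 0.5382 -0.2187] -66.54047482485375 38.59607843137255 881.0
```

View pics/z4.png

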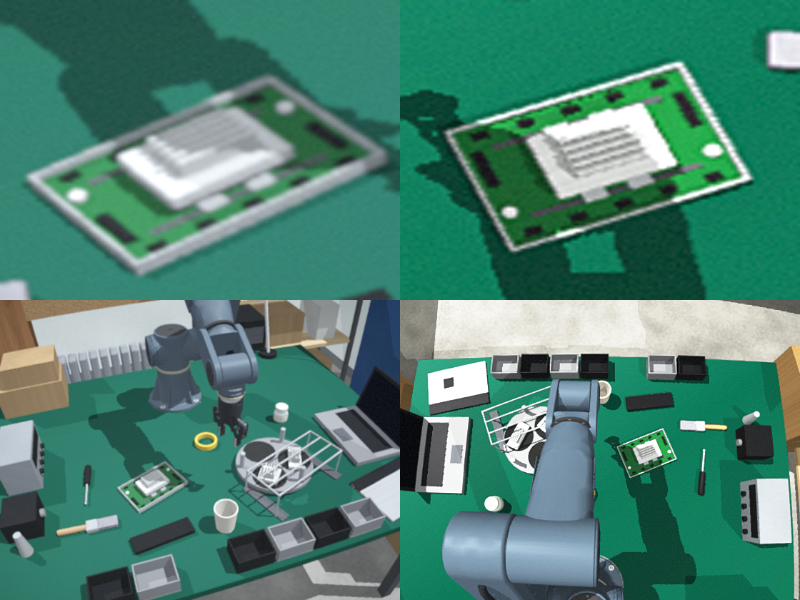

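The pictures show the cover seated low and square round the module (top-left crop px (205, 160), top-right (600, 150)). The two spares are still on the turntable, the bystanders haven't moved, and the robot is clear. I'm handing it in.

```bash
python3 -c "from h import *;print(order.finish_job())"
```

```text
the job is handed in; nothing more can be done
None
```

The large finned cover is fitted over the power module and the job is handed in, at about 24 s of the 58 s allowed.

- **Turntable:** I gripped post a and turned the table about 115° until the cover stood at the front, then released it. The cover sat at roughly 201° against an estimated front of 200.5 to 201.5°.
- **Fitting:** I gripped the cover across its fins, carried it to the unit, turned it to the tray's angle and lowered it over the module's position measured in the camera images. The skirt went past the module's top edge without contact, so I did not need to feel for the end faces. The plate then seated at the predicted home height (TCP 0.0371 m), and pressing to about 33 N moved it no further, with the tool level.
- **Last checks:** The networks put the cover's centre at 37 to 38 mm, against 36 mm for home; a cover caught on the edge could stand up to 46 mm. Its fitted angle is about −67°, against −67.4 to −68° for the tray. The two spares are still on the turntable, the bystanders read within about 4 mm of their starting positions, and the gripper is clear.
- **Disagreement:** The final outline fit in the top view could not tell home from 10 mm high (residuals 41 and 39). The height therefore rests on the felt contact and the networks' reading.
- **Slip on the way:** While backing off after the turn, the last joint reached its range limit and tilted the tool slightly. I corrected the tilt before the pick.

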